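# Change over a locked valve lever and lock it again

## Task

Change the air valve on the sloping console over. Draw the lock plate fully back by its knob (down the slope, towards the foot of the panel), swing the main lever from its left stop all the way over to its right stop, then slide the lock plate fully home again so that the lever is locked on the right. Let go of everything and do not disturb the vial, beaker and timer standing beside the console.

Things in the scene. Friction and masses are not known exactly. Their poses are not given: they have to be found in the camera images.
- console: Grey sheet-metal stand fixed to the worktop, 270 x 300 mm footprint, facing roughly to the robot. Origin: centre of the footprint, on the worktop; x from the low front edge to the high back, y to its left, z up. A panel 285 mm long slopes up to the back at 30 degrees from level: normal (-0.5, 0, 0.866), up the slope (0.866, 0, 0.5); low edge of its face at x = -125, z = 12 mm.
- visor_edge (a point): Middle of the front edge (aluminium bar, 304 mm across, 10 mm thick) of a level clear visor that reaches 150 mm back from here to two rear posts; open at front and sides. The edge is straight above the lever's grip at either stop, so a tool pointing straight down cannot reach it: lean the tool back towards the low edge, 25 to 30 degrees from vertical. The lock knob is free from above.
- lever_grip (a point): Centre of the main lever's grip: a black round handle 24 mm in diameter, square to the panel, at the end of a 12 mm wide steel arm with a round end 32 mm across, 98 mm from the pivot axis. This point is 66 mm out from the panel's face; the grip runs from 28 to 95 mm out. z axis = the panel's outward normal. Being round, it may turn between the fingers.
- lever_pivot (a point): Point on the lever's pivot axis, 66 mm out from the panel, level with lever_grip; 250 mm up the slope, midway across. The axis is the panel's normal. The steel hub round it, 48 mm in diameter, is 40 mm high.
- lever (a joint): Lever angle, rad. 0 = left stop, 1.2 = right stop, seen from the low edge; the arm points down the slope, 0.6 rad to the left or right of it at the stops. Grows anticlockwise seen from outside. Stays where left; about 3 N at the grip moves it. Starts near 0. With the lock plate home it has only about 0.04 rad of play; the plate goes home again only with the lever above about 1.16.
- plate_knob (a point): Centre of the lock plate's knob: black, round, 30 mm in diameter, on a thin stem, square to the panel; 56 mm out from the panel's face (knob from 40 to 73 mm out). The steel plate under it, 119 mm up the slope by 72 mm across, top 26 mm out, runs between two dark rails 33 mm high (99 mm over their outsides), midway across the lower half of the panel. z axis = panel normal.
- lock_plate (a joint): Travel of the lock plate (and knob) straight down the slope, m. 0 = home: its upper end stands in the lever's path and locks it; 0.052 = fully drawn back, 9 mm clear of the lever's path. Slides with about 2.5 N and stays where left. Starts near 0.
- vial_mid (a point): Centre of a white-capped vial, 50 mm diameter, 105 mm high, standing loose to the left of the console: leave alone.
- beaker_mid (a point): Centre of a small clear beaker, 53 mm diameter, 68 mm high, standing loose to the right of the console: leave alone.
- timer_mid (a point): Centre of a white timer, 62 x 62 x 22 mm, lying loose to the right of the console, nearer to the robot than the beaker: leave alone.

How it is judged (in metres and radians):
On the way, in this order (a step that is already met when the one before it is completed fails the run):
1. the lock plate is drawn fully back while the lever is still at its left stop (value of joint lock_plate above 0.046 m and value of joint lever below 0.15 rad), for 0.1 s.
2. the lever is fully over at its right stop (value of joint lever above 1.13 rad), for 0.1 s.
At the end, for the whole second after the job is handed in: the lever is at its right stop (above 1.13 of 1.2 rad) and the lock plate is home (within 5 mm), both at rest (value of joint lock_plate below 0.005 m and value of joint lever above 1.13 rad and velocity of joint lever between -0.02 and 0.02 rad/s and velocity of joint lock_plate between -0.005 and 0.005 m/s); the robot touches nothing.
It fails at once if the vial, the beaker or the timer is disturbed (moved more than 20 mm) (distance of any of vial_mid, beaker_mid, timer_mid from where it was at the start of the episode above 0.02 m).
It also fails if it takes over 53 s, if anything falls off the work surface, if the arm or the gripper's body presses on something with over 40 N, if the wrist force passes 120 N, or if a joint passes its speed limit or range.

## Robot

A 6-joint arm with a two-finger parallel gripper is mounted at the origin on a cart in front of the work surface, level with it; the furniture and walls round the work are solid. World frame = base frame: x ahead of the robot, y to its left, z up, the work surface at z = 0. Lengths are in m, angles in degrees, forces in N, time in s.
With the tool pointing down it reaches from about 0.425 to 0.95 m from the base axis. Payload 14.7 kg.
Tool frame: the origin (TCP) lies between the finger pads; the fingertips stand 25 mm ahead of it and the grasp point (between the pads) lies 6 mm ahead of it (bot.tcp_to_tips is the distance from the TCP to the fingertips, in m); z points along the fingers, y is the line along which they close (so a half turn about z gives the same grasp; the last joint's range is limited). The gripper opens to 85 mm and grips with 20 to 120 N. Pads are 22 mm wide; open, the fingers measure 114 mm over their backs; the gripper's body (76 mm by 85 mm) begins 54 mm behind the grasp point. The pads swing forward as they close: fully open they stand 13 mm farther back than shut.
Start: joints at [60.928, 27.513, 91.461, -0, 61.026, -2.67], TCP at [0.289, 0.582, 0.256] pointing down, gripper open.
Joint ranges: [-157.49, 157.49], [-46.99, 117.5], [13.45, 153.17], [-89.5, 269.5], [5.16, 153.95], [-167.48, 167.48]. Speed limits (degrees/s): [108.29, 108.29, 136.94, 172.46, 172.46, 172.46].

## Interface

Orientations are given as a 3x3 rotation matrix whose columns are the frame's x, y, z axes.
In Python, from bench import status, viewer, order, bot gives the robot as it stands.
- The arm moves only by the shell command python3 -m jog 'ROWS'. ROWS is JSON, a list of rows, each an object of numbers: "dx", "dy", "dz": the shift along the tool's x, y, z in mm; "wx", "wy", "wz": the turn, a rotation vector about the tool's x, y, z in rad; "claw": the closure, from 0 (fully open) to 1 (shut). In form: [{"dx": .., "dy": .., "dz": .., "wx": .., "wy": .., "wz": .., "claw": ..}, ...]. A call has 1 to 8 rows; each row shifts and turns the commanded pose from where the row before left it, along the tool's axes as they then stand; what a row does not reach is not made up. A row lasts 1/10 s, in which the tool goes at most 50 mm and 8.59 degrees, less where a joint would pass 70% of its speed; a pose out of reach is approached as far as the arm can. A call with a gripper value outside its range is refused whole. The fingers move at their own pace and stop on an object; the grip force is fixed at half the most. Time passes only in rows, so rows that do not move let the fingers close. It gives the time, the measured TCP pose, the force, the opening and the grip force at its end, in the units of the state.
- status.sense(): the state, without advancing time (a new reading comes with each control period).
- viewer.snapshot(name): name is "scene" or "side" or "wrist"; returns (picture, depth): 420x560x3 uint8, red, green, blue; 420x560 float32, m along the optical axis (not along the pixel's ray), 0 where there is no reading.
- viewer.calibration(name): a dict with "fx", "fy", "cx", "cy" (pixels), "dist" ([k1, k2, p1, p2, k3] as OpenCV has them; the pictures are not rectified), "rvec" (rotation vector, rad) and "tvec" (3), from world to camera coordinates, as OpenCV has them. Camera axes: x right, y down, z forward; pixel columns grow to the right and rows downward; lengths in m; the calibration is good to about 2 mm. A picture is of the moment at which its call begins: read the wrist's pose just before it. calibration takes no time and is no camera call; for the wrist camera it gives the pose at the moment of the call.
- order.finish_job(): hands the job in; it is judged then, once.
The state is a dict: "clock": time; "joints": joint angles; "dq": joint speeds; "joint_torque": joint torques, N m; "eef_pos": TCP position; "ee_rot": TCP orientation; "ft_force": force on the tool from outside, world axes, zero at the start; "torque": the same for the moment, N m; "finger_gap": finger opening in m; "grasp_force": force on a finger pad.
Only numpy, scipy, OpenCV 4.12 (cv2) and the standard library are available. Lean on these libraries where they do the work, as an engineer would, in place of code of your own. Each camera call takes 0.05 s, during which the arm holds its last target. There are 200 camera calls.

## Working session

There is one attempt and no reset: what is moved stays moved. The work goes in short steps, Python scripts to look and compute and a shell command to move; the robot and the scene stay as the last step left them, time stands still between calls to the robot, and variables do not carry over. Pictures are saved under pics/ and viewed, at most 10 in all, crops included, and the job is handed in when it is done.

```bash
mkdir -p pics; ls; python3 - <<'E'
from bench import status, viewer
import cv2, numpy as np
s=status.sense(); print(s)
for n in("scene","side"):
    p,d=viewer.snapshot(n); cv2.imwrite(f"pics/{n}0.png",p[:,:,::-1]); np.save(f"{n}0.npy",d); print(n,viewer.calibration(n))
E
```

```text
pics
{'clock': 0.0, 'joints': array([ 6.09280194e+01,  2.75520711e+01,  9.14945840e+01, -3.92767911e-04,
        6.10267919e+01, -2.66892691e+00]), 'dq': array([ 0.0257287 ,  0.04904654, -0.08298143,  0.07293353,  0.12223166,
        0.04700315]), 'joint_torque': array([ 3.05961774e-03, -9.50658560e+01, -4.30182123e+01, -3.53550627e-05,
        1.23051944e-02,  4.94034953e-05]), 'eef_pos': array([0.28882294, 0.58186331, 0.25564186]), 'ee_rot': array([[-8.95689523e-01,  4.44679544e-01, -6.17639321e-04],
       [ 4.44679970e-01,  8.95688820e-01, -1.12329915e-03],
       [ 5.37044815e-05, -1.28077911e-03, -9.99999178e-01]]), 'ft_force': array([-1.01891099, -0.47153261,  0.33501073]), 'torque': array([ 0.01632064, -0.01589742,  0.01909547]), 'grasp_force': 0.0, 'finger_gap': 0.0850881129461977}
scene {'fx': 417.71128023792454, 'fy': 417.71128023792454, 'cx': 277.95681629107975, 'cy': 212.6759071438522, 'dist': array([0.02953257, 0.        , 0.        , 0.        , 0.        ]), 'rvec': array([ 1.0991835 , -2.25568767,  1.12728404]), 'tvec': array([0.35092449, 0.45989103, 0.68597031])}
side {'fx': 507.79193584214335, 'fy': 507.79193584214335, 'cx': 278.7884166841075, 'cy': 211.29640935979856, 'dist': array([-0.15904795,  0.        ,  0.        ,  0.        ,  0.        ]), 'rvec': array([ 0.41588364, -2.61446343,  1.39612055]), 'tvec': array([0.54997718, 0.26759593, 1.17341543])}
```

View pics/scene0.png

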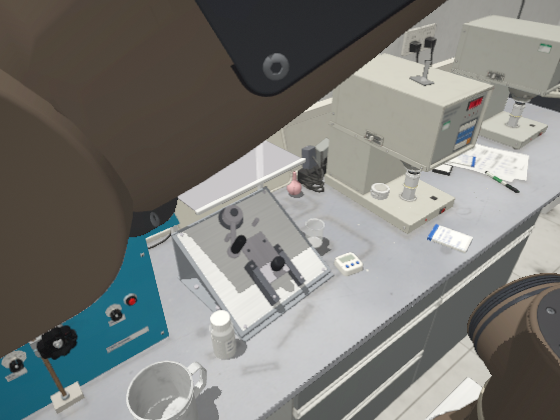

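View pics/side0.png

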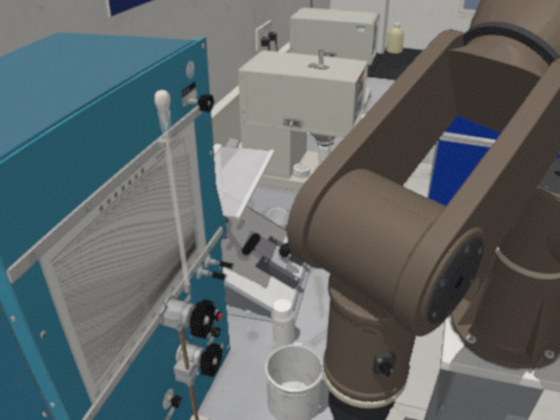

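The scene view shows the console with the knob at about (278,264), the grip at (238,243), the hub at (231,215), the vial at (222,335), the timer at (348,263) and the beaker at (314,232). The side view shows the grip at about (252,242) and the knob at (286,250).

```bash
cat > h.py <<'E'
import numpy as np, cv2
from bench import status, viewer
def cloud(cal,d):
    K=np.array([[cal['fx'],0,cal['cx']],[0,cal['fy'],cal['cy']],[0,0,1]])
    R=cv2.Rodrigues(cal['rvec'])[0]; h,w=d.shape
    uv=np.stack(np.meshgrid(np.arange(w),np.arange(h)),-1).reshape(-1,1,2).astype(float)
    xy=cv2.undistortPoints(uv,K,cal['dist']).reshape(h,w,2)
    c=np.dstack([xy*d[...,None],d]); return (c-cal['tvec'])@R
E
python3 - <<'E'
from h import *
for n in("scene","side"):
    d=np.load(n+"0.npy"); P=cloud(viewer.calibration(n),d); im=cv2.imread(f"pics/{n}0.png").astype(int)
    roi=(slice(185,335),slice(170,335)) if n=="scene" else (slice(210,330),slice(215,310))
    p=P[roi].reshape(-1,3); c=im[roi].reshape(-1,3); ok=(d[roi].ravel()>0)&(p[:,0]>.3); p=p[ok];c=c[ok]
    # plane: yaw + offset, slope 30 known; vote
    best=(0,)
    for yaw in np.radians(np.arange(-60,60.1,1)):
        nn=np.array([-.5*np.cos(yaw),-.5*np.sin(yaw),.866]); s=p@nn
        h,e=np.histogram(s,np.arange(-1,1,.004)); i=h.argmax()
        if h[i]>best[0]: best=(h[i],yaw,e[i]+.002)
    _,yaw,off=best
    inl=p[abs(p@np.array([-.5*np.cos(yaw),-.5*np.sin(yaw),.866])-off)<.006]
    m=inl.mean(0); nn=np.linalg.svd(inl-m,full_matrices=False)[2][2]; nn*=np.sign(nn[2]); off=m@nn
    yaw=np.arctan2(-nn[1],-nn[0]); print(n,len(inl),np.degrees(yaw),nn,off)
    X=np.array([np.cos(yaw),np.sin(yaw),0]);Y=np.array([-X[1],X[0],0]);U=.866*X+[0,0,.5]
    for b in (np.array([278,264]),np.array([238,243]),np.array([231,215])) if n=="scene" else (np.array([286,250]),np.array([252,242])):
        w=9; r=(slice(b[1]-w,b[1]+w+1),slice(b[0]-w,b[0]+w+1)); q=P[r].reshape(-1,3); k=im[r].reshape(-1,3).max(1)
        hgt=q@nn-off
        for lo,hi in((.038,.08),(.026,.1)):
            g=q[(hgt>lo)&(hgt<hi)&(d[r].ravel()>0)&(k<75)]
            if len(g): print(b,len(g),'mean',g.mean(0).round(4),'h',np.percentile(g@nn-off,[5,50,95]).round(4),'u,y',(g.mean(0)@U).round(4),(g.mean(0)@Y).round(4))
    print('edge U range',np.percentile(inl@U,[.5,99.5]),'Y',np.percentile(inl@Y,[.5,99.5]),'minz',np.percentile(inl[:,2],.5))
E
```

```text
scene 10954 5.279632940085936 [-0.49936095 -0.04614528  0.86516429] -0.24597134487015712
[278 264] 145 mean [0.5502 0.0165 0.1117] h [0.0505 0.0705 0.0737] u,y 0.5316 -0.0341
[278 264] 147 mean [0.5504 0.0161 0.1112] h [0.0495 0.0704 0.0737] u,y 0.5315 -0.0346
[238 243] 83 mean [0.6199 0.0813 0.1467] h [0.0398 0.0597 0.078 ] u,y 0.6144 0.0239
[238 243] 168 mean [0.6139 0.0786 0.1598] h [0.0406 0.0786 0.0945] u,y 0.6155 0.0218
[231 215] 19 mean [0.7068 0.0269 0.171 ] h [0.0382 0.0393 0.0425] u,y 0.6971 -0.0382
[231 215] 29 mean [0.7069 0.0275 0.1695] h [0.0332 0.0387 0.0423] u,y 0.6965 -0.0377
edge U range [0.41805872 0.73554378] Y [-0.18816023  0.10953729] minz -0.001206687706859411
side 4376 5.718020311906481 [-0.50024571 -0.05009007  0.86443346] -0.24787628383786153
[286 250] 110 mean [0.5559 0.0248 0.1079] h [0.0484 0.0625 0.0724] u,y 0.5351 -0.0307
[286 250] 112 mean [0.5561 0.024  0.1073] h [0.0469 0.0624 0.0723] u,y 0.5349 -0.0316
[252 242] 125 mean [0.6233 0.0848 0.1502] h [0.0438 0.0622 0.0784] u,y 0.6196 0.0223
[252 242] 200 mean [0.6183 0.0826 0.1585] h [0.0445 0.0725 0.094 ] u,y 0.6192 0.0206
edge U range [0.41461823 0.67694442] Y [-0.22767726  0.11131522] minz -0.0035296868951896977
```

```bash
cat >> h.py <<'E'
yaw=np.radians(5.5); X=np.array([np.cos(yaw),np.sin(yaw),0]); Y=np.array([-X[1],X[0],0])
U=.866*X+[0,0,.5]; N=-.5*X+[0,0,.866]; OFF=-.2465   # panel frame: coords (u,y,h)
RT=np.column_stack([-U,Y,-N])                        # tool orientation
def uyh(p): p=np.asarray(p); return np.stack([p@U,p@Y,p@N-OFF],-1)
def go(u,y,h):
    s=status.sense(); R=s['ee_rot']; w=cv2.Rodrigues(R.T@RT)[0].ravel()
    t=u*U+y*Y+(h+OFF)*N
    print('t',round(float(s['clock']),2),'turn',w.round(4),'shift mm in final axes',((t-s['eef_pos'])@RT*1000).round(1),'at uyh',uyh(s['eef_pos']).round(4),'F',s['ft_force'].round(1),'gap',round(float(s['finger_gap']),4))
E
python3 - <<'E'
from h import *
print(uyh([[.5502,.0165,.1117],[.5559,.0248,.1079],[.6139,.0786,.1598],[.6183,.0826,.1585]]).round(4))
go(.531,-.035,.17)
n="scene";d=np.load(n+"0.npy"); P=cloud(viewer.calibration(n),d); q=uyh(P)
m=(q[...,2]>.12)&(q[...,2]<.3)&(q[...,0]>.5)&(q[...,0]<.8)&(abs(q[...,1]+.034)<.17)&(d>0)
v,u=np.nonzero(m); print(m.sum()); 
if m.sum(): print(P[m][::max(1,m.sum()//15)].round(3), u.min(),u.max(),v.min(),v.max())
E
```

```text
[[ 0.5315 -0.0363  0.0686]
 [ 0.5352 -0.0286  0.0621]
 [ 0.6156  0.0194  0.0756]
 [ 0.6191  0.023   0.0721]]
t 0.1 turn [-0.1467 -0.5102 -0.5437] shift mm in final axes [-105.8 -586.6  126.3] at uyh [0.4252 0.5516 0.2963] F [0.7 0.2 0.4] gap 0.0857
3622
[[ 0.766 -0.113  0.293]
 [ 0.737 -0.059  0.293]
 [ 0.731 -0.028  0.292]
 [ 0.656 -0.1    0.293]
 [ 0.711 -0.006  0.291]
 [ 0.663 -0.041  0.293]
 [ 0.704  0.039  0.292]
 [ 0.648 -0.014  0.291]
 [ 0.671  0.047  0.293]
 [ 0.688  0.093  0.292]
 [ 0.62   0.02   0.291]
 [ 0.621  0.058  0.295]
 [ 0.623  0.083  0.294]
 [ 0.615  0.094  0.294]
 [ 0.614  0.122  0.294]
 [ 0.606  0.166  0.292]] 178 305 141 214
```

```bash
python3 -m jog '[{"wx":-0.0245,"wy":-0.085,"wz":-0.0906},{"wx":-0.0245,"wy":-0.085,"wz":-0.0906},{"wx":-0.0245,"wy":-0.085,"wz":-0.0906},{"wx":-0.0245,"wy":-0.085,"wz":-0.0906},{"wx":-0.0245,"wy":-0.085,"wz":-0.0906},{"wx":-0.0245,"wy":-0.085,"wz":-0.0906},{"dy":-20},{"dy":-35}]' && python3 -m jog '[{"dy":-40},{"dy":-40},{"dy":-40},{"dy":-40},{"dy":-40},{"dy":-40},{"dy":-40},{"dy":-40}]' && python3 -c "
from h import *
go(.531,-.035,.17)"
```

```text
invalid input
```

```bash
python3 -m jog '[{"dx":0,"dy":0,"dz":0,"wx":-0.0245,"wy":-0.085,"wz":-0.0906,"claw":0},{"dx":0,"dy":0,"dz":0,"wx":-0.0245,"wy":-0.085,"wz":-0.0906,"claw":0},{"dx":0,"dy":0,"dz":0,"wx":-0.0245,"wy":-0.085,"wz":-0.0906,"claw":0},{"dx":0,"dy":0,"dz":0,"wx":-0.0245,"wy":-0.085,"wz":-0.0906,"claw":0},{"dx":0,"dy":0,"dz":0,"wx":-0.0245,"wy":-0.085,"wz":-0.0906,"claw":0},{"dx":0,"dy":0,"dz":0,"wx":-0.0245,"wy":-0.085,"wz":-0.0906,"claw":0},{"dx":0,"dy":-20,"dz":0,"wx":0,"wy":0,"wz":0,"claw":0},{"dx":0,"dy":-35,"dz":0,"wx":0,"wy":0,"wz":0,"claw":0}]' && python3 -c "
from h import *
go(.531,-.035,.17)"
```

```text
clock: 0.9
eef_pos: [0.2934, 0.5282, 0.2556]
ee_rot: [[-0.862, -0.099, 0.498], [-0.085, 0.995, 0.05], [-0.5, 0.001, -0.866]]
ft_force: [-0.3, 0.2, 0.2]
finger_gap: 0.0858
grasp_force: 0.0
t 0.9 turn [0.0024 0.0004 0.002 ] shift mm in final axes [-106.5 -532.7  126.5] at uyh [0.4245 0.4977 0.2965] F [-0.3  0.2  0.2] gap 0.0858
```

```bash
python3 -m jog '[{"dx":-12,"dy":-40,"dz":0,"wx":0,"wy":0,"wz":0,"claw":0},{"dx":-14,"dy":-40,"dz":0,"wx":0,"wy":0,"wz":0,"claw":0},{"dx":-14,"dy":-40,"dz":0,"wx":0,"wy":0,"wz":0,"claw":0},{"dx":-14,"dy":-40,"dz":0,"wx":0,"wy":0,"wz":0,"claw":0},{"dx":-14,"dy":-40,"dz":0,"wx":0,"wy":0,"wz":0,"claw":0},{"dx":-14,"dy":-40,"dz":0,"wx":0,"wy":0,"wz":0,"claw":0},{"dx":-14,"dy":-40,"dz":0,"wx":0,"wy":0,"wz":0,"claw":0},{"dx":-10,"dy":-40,"dz":0,"wx":0,"wy":0,"wz":0,"claw":0}]' && python3 -m jog '[{"dx":0,"dy":-40,"dz":0,"wx":0,"wy":0,"wz":0,"claw":0},{"dx":0,"dy":-40,"dz":15,"wx":0,"wy":0,"wz":0,"claw":0},{"dx":0,"dy":-40,"dz":20,"wx":0,"wy":0,"wz":0,"claw":0},{"dx":0,"dy":-40,"dz":20,"wx":0,"wy":0,"wz":0,"claw":0},{"dx":0,"dy":-30,"dz":20,"wx":0,"wy":0,"wz":0,"claw":0},{"dx":0,"dy":-22,"dz":20,"wx":0,"wy":0,"wz":0,"claw":0},{"dx":0,"dy":0,"dz":20,"wx":0,"wy":0,"wz":0,"claw":0},{"dx":0,"dy":0,"dz":11,"wx":0,"wy":0,"wz":0,"claw":0}]' && python3 - <<'E'
from h import *
go(.531,-.035,.066)
p,d=viewer.snapshot("wrist"); cal=viewer.calibration("wrist"); cv2.imwrite("pics/w1.png",p[:,:,::-1])
q=uyh(cloud(cal,d)); ok=d>0
n,l,st,c=cv2.connectedComponentsWithStats(((p.max(2)<60)&ok&(q[...,2]>.04)&(q[...,2]<.1)).astype(np.uint8))
for i in range(1,n):
    if st[i,4]>150: print(st[i],c[i].round(),np.median(q[l==i],0).round(4),np.percentile(q[l==i],2,axis=0).round(4),np.percentile(q[l==i],98,axis=0).round(4))
pl=ok&(abs(q[...,2])<.012); Z=q[pl]; A=np.column_stack([Z[:,:2],np.ones(len(Z))]); print('panel h fit',np.linalg.lstsq(A,Z[:,2],rcond=None)[0],len(Z))
E
```

```text
clock: 1.7
eef_pos: [0.4168, 0.2163, 0.3094]
ee_rot: [[-0.861, -0.096, 0.499], [-0.083, 0.995, 0.049], [-0.501, 0.001, -0.865]]
ft_force: [0.3, 0.5, -0.5]
finger_gap: 0.0856
grasp_force: 0.0
clock: 2.5
eef_pos: [0.4807, 0.0616, 0.2199]
ee_rot: [[-0.867, -0.103, 0.489], [-0.084, 0.995, 0.059], [-0.492, 0.01, -0.871]]
ft_force: [-0.4, -0.3, 0.2]
finger_gap: 0.0853
grasp_force: 0.0
t 2.5 turn [ 0.0119 -0.0093  0.001 ] shift mm in final axes [ -1.5 -50.2 128.8] at uyh [0.5295 0.0152 0.1948] F [-0.4 -0.3  0.2] gap 0.0853
[ 189  191   41   43 1310] [209. 212.] [ 0.5294 -0.0386  0.0715] [ 0.5187 -0.0524  0.0494] [ 0.5445 -0.0264  0.0738]
[ 264  283   30   57 1398] [278. 312.] [0.6106 0.014  0.0826] [0.6066 0.0031 0.0422] [0.6241 0.0251 0.0951]
[466 400  28  20 384] [478. 411.] [0.7458 0.2175 0.0513] [0.7342 0.2152 0.0404] [0.7665 0.2195 0.0673]
panel h fit [-0.004906   -0.00145632  0.00348678] 87725
```

View pics/w1.png

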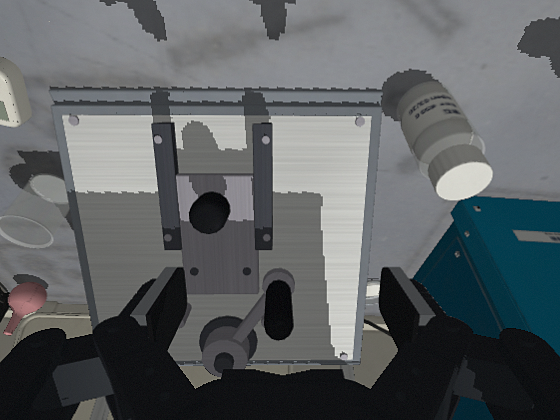

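The wrist view shows the knob at (209,212), the grip at (278,310), the hub at (225,345) and the rails to both sides of the plate.

```bash
python3 -m jog '[{"dx":-1,"dy":-14,"dz":0,"wx":0.006,"wy":-0.005,"wz":0,"claw":0},{"dx":-1,"dy":-20,"dz":0,"wx":0.006,"wy":-0.004,"wz":0,"claw":0},{"dx":0,"dy":-20,"dz":15,"wx":0,"wy":0,"wz":0,"claw":0},{"dx":0,"dy":0,"dz":20,"wx":0,"wy":0,"wz":0,"claw":0},{"dx":0,"dy":0,"dz":20,"wx":0,"wy":0,"wz":0,"claw":0},{"dx":0,"dy":0,"dz":10,"wx":0,"wy":0,"wz":0,"claw":0},{"dx":0,"dy":0,"dz":0,"wx":0,"wy":0,"wz":0,"claw":0},{"dx":0,"dy":0,"dz":0,"wx":0,"wy":0,"wz":0,"claw":0}]' && cat > look.py <<'E'
from h import *
p,d=viewer.snapshot("wrist"); cal=viewer.calibration("wrist")
q=uyh(cloud(cal,d)); ok=d>0
n,l,st,c=cv2.connectedComponentsWithStats(((p.max(2)<60)&ok&(q[...,2]>.04)&(q[...,2]<.1)).astype(np.uint8))
for i in range(1,n):
    if st[i,4]>150: print(st[i],np.median(q[l==i],0).round(4),np.percentile(q[l==i],2,axis=0).round(4),np.percentile(q[l==i],98,axis=0).round(4))
E
python3 look.py; python3 -c "
from h import *
go(.5315,-.039,.067)"
```

```text
clock: 3.35
eef_pos: [0.5163, 0.025, 0.1894]
ee_rot: [[-0.873, -0.102, 0.477], [-0.088, 0.995, 0.053], [-0.48, 0.005, -0.877]]
ft_force: [-0.3, 0.2, -0.4]
finger_gap: 0.0854
grasp_force: 0.0
[ 233  190   45   51 1786] [ 0.5299 -0.0404  0.0728] [ 0.5192 -0.0536  0.0514] [ 0.5452 -0.0278  0.0749]
[ 314  297   43   72 2132] [0.611  0.0118 0.0826] [0.6072 0.0023 0.0422] [0.6241 0.0234 0.0964]
t 3.4 turn [ 0.007  -0.0224  0.0031] shift mm in final axes [ 10.4 -14.4  85.5] at uyh [ 0.5418 -0.0246  0.1526] F [ 0.5 -0.5  0.2] gap 0.0853
```

```bash
python3 -m jog '[{"dx":5,"dy":-8,"dz":0,"wx":0.007,"wy":-0.022,"wz":0.003,"claw":0},{"dx":5,"dy":-8,"dz":0,"wx":0,"wy":0,"wz":0,"claw":0},{"dx":0,"dy":0,"dz":10,"wx":0,"wy":0,"wz":0,"claw":0},{"dx":0,"dy":0,"dz":10,"wx":0,"wy":0,"wz":0,"claw":0},{"dx":0,"dy":0,"dz":10,"wx":0,"wy":0,"wz":0,"claw":0},{"dx":0,"dy":0,"dz":0,"wx":0,"wy":0,"wz":0,"claw":0}]'; python3 -c "
from h import *
go(.532,-.0405,.067)
print(status.sense()['joints'])"
```

```text
clock: 4.0
eef_pos: [0.5308, 0.0116, 0.1786]
ee_rot: [[-0.879, -0.092, 0.467], [-0.082, 0.996, 0.042], [-0.469, -0.001, -0.883]]
ft_force: [1.4, 0.4, -0.2]
finger_gap: 0.0852
grasp_force: 0.0
t 4.0 turn [-0.0027 -0.0352 -0.0029] shift mm in final axes [15.8 -1.2 69.4] at uyh [ 0.5478 -0.0393  0.1364] F [ 1.4  0.4 -0.2] gap 0.0852
[  -5.18280027   17.22202317  133.24430802   68.21203021    5.21263057
 -167.41499985]
```

```bash
cat >> h.py <<'E'
def go(u,y,h,lean=14,grasp=.006):
    "target: grasp point at panel coords (u,y,h); tool leaning back by lean degrees"
    a=np.radians(lean); Z=np.sin(a)*X-[0,0,np.cos(a)]; R2=np.column_stack([np.cross(Y,Z),Y,Z])
    s=status.sense(); R=s['ee_rot']; w=cv2.Rodrigues(R.T@R2)[0].ravel()
    t=u*U+y*Y+(h+OFF)*N-grasp*Z
    e=t-s['eef_pos']
    print('t',round(float(s['clock']),2),'turn',w.round(4),'shift in final axes',(e@R2*1000).round(1),'in current',(e@R*1000).round(1),'grasp pt',uyh(s['eef_pos']+grasp*R[:,2]).round(4),'F',s['ft_force'].round(1),'gap',round(float(s['finger_gap']),4),'gf',round(float(s['grasp_force']),1),'j',s['joints'].round(0))
E
python3 -m jog '[{"dx":0,"dy":0,"dz":-5,"wx":0,"wy":0.06,"wz":0,"claw":0},{"dx":0,"dy":0,"dz":-5,"wx":0,"wy":0.06,"wz":0,"claw":0},{"dx":0,"dy":0,"dz":0,"wx":0,"wy":0.04,"wz":0,"claw":0},{"dx":0,"dy":0,"dz":0,"wx":0,"wy":0.03,"wz":0,"claw":0},{"dx":0,"dy":0,"dz":0,"wx":0,"wy":0,"wz":0,"claw":0},{"dx":0,"dy":0,"dz":0,"wx":0,"wy":0,"wz":0,"claw":0}]'; python3 -c "
from h import *
go(.532,-.0405,.060)"
```

```text
clock: 4.6
eef_pos: [0.5315, 0.0207, 0.1834]
ee_rot: [[-0.916, -0.105, 0.388], [-0.089, 0.994, 0.061], [-0.392, 0.021, -0.92]]
ft_force: [-0.9, 0.1, -0.5]
finger_gap: 0.0853
grasp_force: 0.0
t 4.6 turn [0.023  0.1584 0.0023] shift in final axes [ -3.2 -10.2  76.1] in current [  8.9 -11.9  75.4] grasp pt [ 0.5509 -0.0302  0.1339] F [-0.9  0.1 -0.5] gap 0.0853 gf 0.0 j [  -4.   17.  129.   24.   13. -123.]
```

```bash
python3 -m jog '[{"dx":0,"dy":0,"dz":0,"wx":0.012,"wy":0.08,"wz":0,"claw":0},{"dx":0,"dy":0,"dz":0,"wx":0.011,"wy":0.078,"wz":0,"claw":0},{"dx":-1,"dy":-5,"dz":0,"wx":0,"wy":0,"wz":0,"claw":0},{"dx":-2,"dy":-5,"dz":10,"wx":0,"wy":0,"wz":0,"claw":0},{"dx":0,"dy":0,"dz":10,"wx":0,"wy":0,"wz":0,"claw":0},{"dx":0,"dy":0,"dz":10,"wx":0,"wy":0,"wz":0,"claw":0},{"dx":0,"dy":0,"dz":0,"wx":0,"wy":0,"wz":0,"claw":0},{"dx":0,"dy":0,"dz":0,"wx":0,"wy":0,"wz":0,"claw":0}]'; python3 -c "
from h import *
go(.532,-.0405,.060)"; python3 look.py
```

```text
clock: 5.4
eef_pos: [0.5425, 0.0131, 0.1545]
ee_rot: [[-0.962, -0.1, 0.253], [-0.095, 0.995, 0.03], [-0.254, 0.005, -0.967]]
ft_force: [0.3, 0.8, -0.4]
finger_gap: 0.0853
grasp_force: 0.0
t 5.4 turn [0.0059 0.0128 0.0025] shift in final axes [-0.2 -1.5 45.6] in current [ 0.4 -1.8 45.5] grasp pt [ 0.5444 -0.039   0.1038] F [ 0.3  0.8 -0.4] gap 0.0853 gf 0.0 j [  -3.   22.  123.    7.   21. -106.]
[ 250  223   54   59 2416] [ 0.5328 -0.0412  0.0732] [ 0.5201 -0.0541  0.0604] [ 0.5465 -0.0286  0.0751]
[347 364  35  25 526] [0.609  0.0104 0.0495] [0.6077 0.0034 0.0404] [0.6144 0.0205 0.0633]
```

```bash
python3 -m jog '[{"dx":0,"dy":-2,"dz":15,"wx":0,"wy":0.01,"wz":0,"claw":0},{"dx":0,"dy":0,"dz":15,"wx":0,"wy":0,"wz":0,"claw":0},{"dx":-1,"dy":0,"dz":10,"wx":0,"wy":0,"wz":0,"claw":0},{"dx":0,"dy":0,"dz":5,"wx":0,"wy":0,"wz":0,"claw":0},{"dx":0,"dy":0,"dz":0,"wx":0,"wy":0,"wz":0,"claw":0},{"dx":0,"dy":0,"dz":0,"wx":0,"wy":0,"wz":0,"claw":0}]'; python3 -c "
from h import *
go(.533,-.041,.060)"
```

```text
clock: 6.05
eef_pos: [0.5554, 0.0125, 0.1121]
ee_rot: [[-0.965, -0.1, 0.244], [-0.096, 0.995, 0.029], [-0.246, 0.005, -0.969]]
ft_force: [-1.1, 0.2, -0.3]
finger_gap: 0.0855
grasp_force: 0.0
t 6.05 turn [0.0055 0.0041 0.0028] shift in final axes [ 0.9 -0.2  1.1] in current [ 0.9 -0.2  1.1] grasp pt [ 0.5342 -0.0408  0.0608] F [-1.1  0.2 -0.3] gap 0.0855 gf 0.0 j [  -3.   27.  122.    9.   17. -107.]
```

```bash
python3 -m jog '[{"dx":0,"dy":0,"dz":0,"wx":0,"wy":0,"wz":0,"claw":1},{"dx":0,"dy":0,"dz":0,"wx":0,"wy":0,"wz":0,"claw":1},{"dx":0,"dy":0,"dz":0,"wx":0,"wy":0,"wz":0,"claw":1},{"dx":0,"dy":0,"dz":0,"wx":0,"wy":0,"wz":0,"claw":1},{"dx":0,"dy":0,"dz":0,"wx":0,"wy":0,"wz":0,"claw":1},{"dx":0,"dy":0,"dz":0,"wx":0,"wy":0,"wz":0,"claw":1},{"dx":0,"dy":0,"dz":0,"wx":0,"wy":0,"wz":0,"claw":1},{"dx":0,"dy":0,"dz":0,"wx":0,"wy":0,"wz":0,"claw":1}]'; python3 -c "
from h import *
go(.481,-.041,.060)"
```

```text
clock: 6.85
eef_pos: [0.5555, 0.0117, 0.1124]
ee_rot: [[-0.964, -0.099, 0.245], [-0.095, 0.995, 0.029], [-0.247, 0.004, -0.969]]
ft_force: [-5.7, -13.0, 12.9]
finger_gap: 0.0282
grasp_force: 58.0
t 6.85 turn [0.0049 0.0048 0.0024] shift in final axes [51.   0.6 15.7] in current [51.1  0.6 15.5] grasp pt [ 0.5344 -0.0415  0.0611] F [ -5.7 -13.   12.9] gap 0.0282 gf 58.0 j [  -3.   27.  122.    9.   17. -107.]
```

```bash
python3 -m jog '[{"dx":3,"dy":0,"dz":0.9,"wx":0,"wy":0,"wz":0,"claw":1},{"dx":4,"dy":0,"dz":1.2,"wx":0,"wy":0,"wz":0,"claw":1},{"dx":5,"dy":0,"dz":1.5,"wx":0,"wy":0,"wz":0,"claw":1},{"dx":5,"dy":0,"dz":1.5,"wx":0,"wy":0,"wz":0,"claw":1},{"dx":5,"dy":0,"dz":1.5,"wx":0,"wy":0,"wz":0,"claw":1},{"dx":4,"dy":0,"dz":1.2,"wx":0,"wy":0,"wz":0,"claw":1},{"dx":0,"dy":0,"dz":0,"wx":0,"wy":0,"wz":0,"claw":1}]'; python3 -c "
from h import *
go(.481,-.041,.060)"
```

```text
clock: 7.55
eef_pos: [0.5313, 0.0095, 0.0983]
ee_rot: [[-0.965, -0.099, 0.244], [-0.095, 0.995, 0.029], [-0.246, 0.005, -0.969]]
ft_force: [-13.0, -14.8, 19.8]
finger_gap: 0.0282
grasp_force: 58.9
t 7.55 turn [0.0052 0.0037 0.0022] shift in final axes [24.   0.4  7.9] in current [24.1  0.4  7.8] grasp pt [ 0.5063 -0.0414  0.061 ] F [-13.  -14.8  19.8] gap 0.0282 gf 58.9 j [  -4.   28.  126.   12.   13. -111.]
```

```bash
python3 -m jog '[{"dx":4,"dy":0,"dz":1.1,"wx":0,"wy":0.005,"wz":0,"claw":1},{"dx":4,"dy":0,"dz":1.1,"wx":0,"wy":0.005,"wz":0,"claw":1},{"dx":4,"dy":0,"dz":1.1,"wx":0,"wy":0.005,"wz":0,"claw":1},{"dx":4,"dy":0,"dz":1.1,"wx":0,"wy":0.005,"wz":0,"claw":1},{"dx":4,"dy":0,"dz":1.1,"wx":0,"wy":0,"wz":0,"claw":1},{"dx":3,"dy":0,"dz":0.8,"wx":0,"wy":0,"wz":0,"claw":1},{"dx":0,"dy":0,"dz":0,"wx":0,"wy":0,"wz":0,"claw":1}]'; python3 -c "
from h import *
go(.481,-.041,.060)"
```

```text
clock: 8.25
eef_pos: [0.5118, 0.0077, 0.087]
ee_rot: [[-0.969, -0.099, 0.227], [-0.096, 0.995, 0.027], [-0.228, 0.004, -0.974]]
ft_force: [-6.0, -10.0, 14.3]
finger_gap: 0.0284
grasp_force: 58.1
t 8.25 turn [ 0.0048 -0.0142  0.0023] shift in final axes [2.4 0.4 1.7] in current [2.3 0.4 1.8] grasp pt [ 0.4836 -0.0414  0.061 ] F [ -6.  -10.   14.3] gap 0.0284 gf 58.1 j [  -4.   28.  128.   13.   11. -112.]
```

```bash
python3 -m jog '[{"dx":1.5,"dy":0,"dz":0.4,"wx":0,"wy":0,"wz":0,"claw":1},{"dx":1.5,"dy":0,"dz":0.4,"wx":0,"wy":0,"wz":0,"claw":1},{"dx":0,"dy":0,"dz":0,"wx":0,"wy":0,"wz":0,"claw":1},{"dx":0,"dy":0,"dz":0,"wx":0,"wy":0,"wz":0,"claw":1}]'; python3 -c "
from h import *
go(.481,-.041,.060)"
```

```text
clock: 8.65
eef_pos: [0.5116, 0.0075, 0.0868]
ee_rot: [[-0.968, -0.099, 0.231], [-0.096, 0.995, 0.026], [-0.233, 0.003, -0.973]]
ft_force: [0.9, -0.7, 28.4]
finger_gap: 0.028
grasp_force: 59.2
t 8.65 turn [ 0.004  -0.0097  0.0028] shift in final axes [2.1 0.6 1.6] in current [2.  0.6 1.6] grasp pt [ 0.4833 -0.0416  0.061 ] F [ 0.9 -0.7 28.4] gap 0.028 gf 59.2 j [  -4.   28.  128.   13.   11. -113.]
```

```bash
python3 -m jog '[{"dx":0,"dy":0,"dz":0,"wx":0,"wy":0,"wz":0,"claw":0},{"dx":0,"dy":0,"dz":0,"wx":0,"wy":0,"wz":0,"claw":0},{"dx":0,"dy":0,"dz":0,"wx":0,"wy":0,"wz":0,"claw":0},{"dx":0,"dy":0,"dz":0,"wx":0,"wy":0,"wz":0,"claw":0},{"dx":0,"dy":0,"dz":-15,"wx":0,"wy":0,"wz":0,"claw":0},{"dx":0,"dy":0,"dz":-20,"wx":0,"wy":0,"wz":0,"claw":0},{"dx":0,"dy":0,"dz":-20,"wx":0,"wy":0,"wz":0,"claw":0},{"dx":0,"dy":0,"dz":-20,"wx":0,"wy":0,"wz":0,"claw":0}]'; python3 -c "
from h import *
go(.58,.014,.12,20)"; python3 look.py
```

```text
clock: 9.45
eef_pos: [0.4913, 0.0058, 0.1584]
ee_rot: [[-0.969, -0.1, 0.224], [-0.096, 0.995, 0.027], [-0.226, 0.005, -0.974]]
ft_force: [-0.5, 0.1, -0.3]
finger_gap: 0.0853
grasp_force: 0.0
t 9.45 turn [ 0.0056 -0.1215  0.0025] shift in final axes [-78.9  55.3  -0.7] in current [-78.4  55.1 -10. ] grasp pt [ 0.5015 -0.0413  0.1331] F [-0.5  0.1 -0.3] gap 0.0853 gf 0.0 j [  -5.   19.  127.    7.   21. -107.]
[ 259  212   46   48 1696] [ 0.4841 -0.0415  0.0748] [ 0.4715 -0.0539  0.07  ] [ 0.4972 -0.0286  0.0767]
```

```bash
python3 -m jog '[{"dx":-10,"dy":10,"dz":0,"wx":0,"wy":0,"wz":0,"claw":0},{"dx":-15,"dy":12,"dz":0,"wx":0,"wy":-0.02,"wz":0,"claw":0},{"dx":-18,"dy":12,"dz":0,"wx":0,"wy":-0.03,"wz":0,"claw":0},{"dx":-18,"dy":11,"dz":0,"wx":0,"wy":-0.03,"wz":0,"claw":0},{"dx":-18,"dy":10,"dz":0,"wx":0,"wy":-0.03,"wz":0,"claw":0},{"dx":0,"dy":0,"dz":0,"wx":0,"wy":0,"wz":0,"claw":0},{"dx":0,"dy":0,"dz":0,"wx":0,"wy":0,"wz":0,"claw":0}]'; python3 -c "
from h import *
go(.6,.014,.12,26)
p,d=viewer.snapshot('wrist');cv2.imwrite('pics/w2.png',p[:,:,::-1])"; python3 look.py
```

```text
clock: 10.2
eef_pos: [0.5615, 0.0681, 0.1782]
ee_rot: [[-0.939, -0.101, 0.328], [-0.093, 0.995, 0.038], [-0.33, 0.005, -0.944]]
ft_force: [-1.2, 0.8, -1.0]
finger_gap: 0.0857
grasp_force: 0.0
t 10.2 turn [ 0.0061 -0.117   0.0025] shift in final axes [-21.   -0.   -9.4] in current [-19.7   0.  -11.8] grasp pt [0.5777 0.014  0.1122] F [-1.2  0.8 -1. ] gap 0.0857 gf 0.0 j [  3.  20. 122.   4.  18. -96.]
[ 150   61   63   63 2986] [ 0.4855 -0.0381  0.0726] [ 0.4715 -0.0527  0.0501] [ 0.4974 -0.0268  0.0748]
[ 259  297   46   78 2852] [0.6117 0.0135 0.0885] [0.6074 0.0027 0.0431] [0.624  0.0241 0.0964]
```

View pics/w2.png

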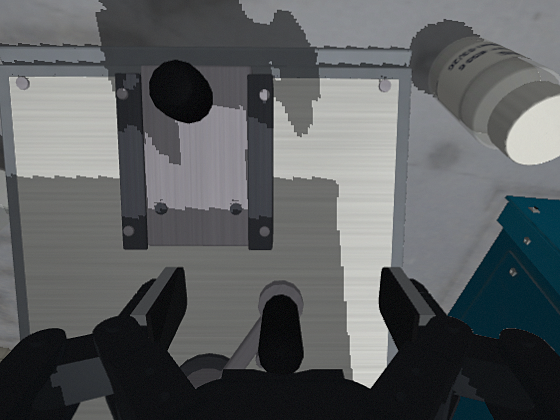

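```bash
python3 -m jog '[{"dx":-5,"dy":0,"dz":-6,"wx":0,"wy":-0.04,"wz":0,"claw":0},{"dx":-8,"dy":0,"dz":-6,"wx":0,"wy":-0.04,"wz":0,"claw":0},{"dx":-8,"dy":0,"dz":0,"wx":0,"wy":-0.035,"wz":0,"claw":0},{"dx":-10,"dy":0,"dz":0,"wx":0,"wy":0,"wz":0,"claw":0},{"dx":-5,"dy":0,"dz":0,"wx":0,"wy":0,"wz":0,"claw":0},{"dx":0,"dy":0,"dz":0,"wx":0,"wy":0,"wz":0,"claw":0},{"dx":0,"dy":0,"dz":0,"wx":0,"wy":0,"wz":0,"claw":0}]'; python3 -c "
from h import *
go(.619,.0135,.078,26)"
```

```text
clock: 11.0
eef_pos: [0.5908, 0.0707, 0.2042]
ee_rot: [[-0.895, -0.1, 0.435], [-0.088, 0.995, 0.048], [-0.437, 0.005, -0.899]]
ft_force: [-0.0, -0.0, -0.8]
finger_gap: 0.0856
grasp_force: 0.0
t 11.0 turn [ 0.0059 -0.0012  0.0015] shift in final axes [-5.  -0.3 41.7] in current [-5.1 -0.5 41.7] grasp pt [0.6169 0.0138 0.1199] F [-0.  -0.  -0.8] gap 0.0856 gf 0.0 j [  3.  19. 123.   6.  13. -98.]
```

```bash
python3 -m jog '[{"dx":-5,"dy":0,"dz":6,"wx":0,"wy":0,"wz":0,"claw":0},{"dx":0,"dy":0,"dz":9,"wx":0,"wy":0,"wz":0,"claw":0},{"dx":0,"dy":0,"dz":9,"wx":0,"wy":0,"wz":0,"claw":0},{"dx":0,"dy":0,"dz":9,"wx":0,"wy":0,"wz":0,"claw":0},{"dx":0,"dy":0,"dz":8,"wx":0,"wy":0,"wz":0,"claw":0},{"dx":0,"dy":0,"dz":0,"wx":0,"wy":0,"wz":0,"claw":0},{"dx":0,"dy":0,"dz":0,"wx":0,"wy":0,"wz":0,"claw":0}]'; python3 -c "
from h import *
go(.619,.0135,.078,26)"
```

```text
clock: 11.7
eef_pos: [0.613, 0.0732, 0.1693]
ee_rot: [[-0.895, -0.1, 0.435], [-0.088, 0.995, 0.048], [-0.437, 0.005, -0.899]]
ft_force: [0.5, -1.1, -0.1]
finger_gap: 0.0854
grasp_force: 0.0
t 11.7 turn [ 0.006  -0.0013  0.0014] shift in final axes [-0.3 -0.6  0.5] in current [-0.3 -0.7  0.5] grasp pt [0.6187 0.0142 0.0785] F [ 0.5 -1.1 -0.1] gap 0.0854 gf 0.0 j [   3.   23.  122.    9.    9. -101.]
```

```bash
python3 -m jog '[{"dx":0,"dy":0,"dz":0,"wx":0,"wy":0,"wz":0,"claw":1},{"dx":0,"dy":0,"dz":0,"wx":0,"wy":0,"wz":0,"claw":1},{"dx":0,"dy":0,"dz":0,"wx":0,"wy":0,"wz":0,"claw":1},{"dx":0,"dy":0,"dz":0,"wx":0,"wy":0,"wz":0,"claw":1},{"dx":0,"dy":0,"dz":0,"wx":0,"wy":0,"wz":0,"claw":1},{"dx":0,"dy":0,"dz":0,"wx":0,"wy":0,"wz":0,"claw":1},{"dx":0,"dy":0,"dz":0,"wx":0,"wy":0,"wz":0,"claw":1},{"dx":0,"dy":0,"dz":0,"wx":0,"wy":0,"wz":0,"claw":1}]'; python3 -c "
from h import *
go(.619,.0135,.078,26)"
python3 -m jog '[{"dx":2.6,"dy":-4.2,"dz":0,"wx":0,"wy":0.006,"wz":0,"claw":1},{"dx":2.5,"dy":-4.2,"dz":0,"wx":0,"wy":0.006,"wz":0,"claw":1},{"dx":2.2,"dy":-4.4,"dz":0,"wx":0,"wy":0.006,"wz":0,"claw":1},{"dx":2.1,"dy":-4.4,"dz":0,"wx":0,"wy":0.006,"wz":0,"claw":1},{"dx":1.7,"dy":-4.6,"dz":0,"wx":0,"wy":0.006,"wz":0,"claw":1},{"dx":1.6,"dy":-4.6,"dz":0,"wx":0,"wy":0,"wz":0,"claw":1}]'; python3 -c "
from h import *
go(.699-.0936,-.041+.029,.078,26)"
```

```text
clock: 12.5
eef_pos: [0.6132, 0.0726, 0.1701]
ee_rot: [[-0.894, -0.099, 0.436], [-0.087, 0.995, 0.047], [-0.438, 0.004, -0.899]]
ft_force: [-5.6, -10.0, 8.0]
finger_gap: 0.0221
grasp_force: 58.2
t 12.5 turn [0.0055 0.0001 0.001 ] shift in final axes [ 0.2 -0.   1.2] in current [ 0.2 -0.1  1.2] grasp pt [0.6192 0.0136 0.0792] F [ -5.6 -10.    8. ] gap 0.0221 gf 58.2 j [   3.   23.  122.    9.    9. -101.]
clock: 13.1
eef_pos: [0.6027, 0.0465, 0.1633]
ee_rot: [[-0.909, -0.102, 0.405], [-0.091, 0.995, 0.046], [-0.408, 0.005, -0.913]]
ft_force: [-1.6, 12.0, -4.5]
finger_gap: 0.0223
grasp_force: 59.0
t 13.1 turn [ 0.0072 -0.034   0.003 ] shift in final axes [-0.9 -0.6  1.7] in current [-0.9 -0.6  1.6] grasp pt [ 0.6044 -0.0114  0.0797] F [-1.6 12.  -4.5] gap 0.0223 gf 59.0 j [   0.   23.  122.   14.   11. -109.]
```

Tracking well; continuing along the arc.

```bash
python3 -m jog '[{"dx":1.0,"dy":-4.8,"dz":0,"wx":0,"wy":0,"wz":0,"claw":1},{"dx":1.0,"dy":-4.8,"dz":0,"wx":0,"wy":0,"wz":0,"claw":1},{"dx":0.7,"dy":-4.8,"dz":0,"wx":0,"wy":0,"wz":0,"claw":1},{"dx":0.7,"dy":-4.9,"dz":0,"wx":0,"wy":0,"wz":0,"claw":1},{"dx":0.2,"dy":-4.9,"dz":0,"wx":0,"wy":0,"wz":0,"claw":1},{"dx":0.1,"dy":-4.9,"dz":0,"wx":0,"wy":0,"wz":0,"claw":1},{"dx":-0.2,"dy":-4.9,"dz":0,"wx":0,"wy":0,"wz":0,"claw":1},{"dx":-0.3,"dy":-4.9,"dz":0,"wx":0,"wy":0,"wz":0,"claw":1}]'; python3 -c "
from h import *
go(.699-.0975,-.041-.0098,.078,24)"
```

```text
clock: 13.9
eef_pos: [0.6018, 0.0079, 0.1607]
ee_rot: [[-0.91, -0.102, 0.402], [-0.09, 0.995, 0.047], [-0.404, 0.007, -0.915]]
ft_force: [-15.7, 10.3, -2.3]
finger_gap: 0.0218
grasp_force: 59.7
t 13.9 turn [ 0.0087 -0.0025  0.0028] shift in final axes [-2.5 -1.   1.5] in current [-2.6 -1.   1.5] grasp pt [ 0.5991 -0.0498  0.0798] F [-15.7  10.3  -2.3] gap 0.0218 gf 59.7 j [  -5.   24.  122.   24.   12. -123.]
```

```bash
python3 -m jog '[{"dx":-1.5,"dy":-4.8,"dz":0,"wx":0,"wy":0,"wz":0,"claw":1},{"dx":-1.5,"dy":-4.8,"dz":0,"wx":0,"wy":0,"wz":0,"claw":1},{"dx":-1.6,"dy":-4.8,"dz":0,"wx":0,"wy":0,"wz":0,"claw":1},{"dx":-1.7,"dy":-4.7,"dz":0,"wx":0,"wy":0,"wz":0,"claw":1},{"dx":-1.8,"dy":-4.6,"dz":0,"wx":0,"wy":0,"wz":0,"claw":1},{"dx":-1.8,"dy":-4.6,"dz":0,"wx":0,"wy":0,"wz":0,"claw":1}]'; python3 -c "
from h import *
go(.699-.0903,-.041-.0382,.078,24)"
```

```text
clock: 14.5
eef_pos: [0.6129, -0.0195, 0.1649]
ee_rot: [[-0.91, -0.101, 0.402], [-0.09, 0.995, 0.048], [-0.404, 0.007, -0.915]]
ft_force: [-29.2, -0.4, 17.8]
finger_gap: 0.0219
grasp_force: 62.4
t 14.5 turn [ 0.0089 -0.0027  0.0022] shift in final axes [-0.3 -1.   1.2] in current [-0.3 -1.   1.2] grasp pt [ 0.6085 -0.0781  0.0792] F [-29.2  -0.4  17.8] gap 0.0219 gf 62.4 j [  -8.   24.  121.   26.   14. -128.]
```

```bash
python3 -m jog '[{"dx":-0.8,"dy":-4.5,"dz":0,"wx":0,"wy":0,"wz":0,"claw":1},{"dx":-1.6,"dy":-4.4,"dz":0,"wx":0,"wy":0,"wz":0,"claw":1},{"dx":-2.1,"dy":-4.3,"dz":0,"wx":0,"wy":0,"wz":0,"claw":1},{"dx":-2.3,"dy":-4.2,"dz":0,"wx":0,"wy":0,"wz":0,"claw":1},{"dx":0,"dy":0,"dz":0,"wx":0,"wy":0,"wz":0,"claw":1}]'; python3 -c "
from h import *
go(.699-.0809,-.041-.0553,.078,24)"
```

```text
clock: 15.0
eef_pos: [0.6231, -0.0367, 0.1693]
ee_rot: [[-0.908, -0.101, 0.406], [-0.09, 0.995, 0.047], [-0.408, 0.006, -0.913]]
ft_force: [-24.0, -1.0, 23.4]
finger_gap: 0.0224
grasp_force: 67.0
t 15.0 turn [0.0075 0.0018 0.0027] shift in final axes [-0.1 -0.   0.8] in current [-0.1 -0.   0.8] grasp pt [ 0.6181 -0.0962  0.0788] F [-24.   -1.   23.4] gap 0.0224 gf 67.0 j [ -10.   24.  119.   27.   15. -130.]
```

```bash
python3 -m jog '[{"dx":-0.5,"dy":-1.5,"dz":0,"wx":0,"wy":0,"wz":0,"claw":1},{"dx":-0.5,"dy":-1.5,"dz":0,"wx":0,"wy":0,"wz":0,"claw":1},{"dx":0,"dy":0,"dz":0,"wx":0,"wy":0,"wz":0,"claw":1},{"dx":0,"dy":0,"dz":0,"wx":0,"wy":0,"wz":0,"claw":1}]'; python3 -c "
from h import *
go(.699-.0809,-.041-.0553,.078,24)"
```

```text
clock: 15.4
eef_pos: [0.6237, -0.0383, 0.1695]
ee_rot: [[-0.909, -0.102, 0.405], [-0.09, 0.995, 0.048], [-0.407, 0.007, -0.913]]
ft_force: [-22.7, 10.5, 23.9]
finger_gap: 0.0227
grasp_force: 67.3
t 15.4 turn [0.009  0.0008 0.0026] shift in final axes [0.5 1.7 0.8] in current [0.5 1.7 0.8] grasp pt [ 0.6186 -0.0979  0.0788] F [-22.7  10.5  23.9] gap 0.0227 gf 67.3 j [ -10.   24.  119.   27.   15. -130.]
```

```bash
python3 -m jog '[{"dx":-0.5,"dy":-1.5,"dz":0,"wx":0,"wy":0,"wz":0,"claw":1},{"dx":0,"dy":0,"dz":0,"wx":0,"wy":0,"wz":0,"claw":0},{"dx":0,"dy":0,"dz":0,"wx":0,"wy":0,"wz":0,"claw":0},{"dx":0,"dy":0,"dz":0,"wx":0,"wy":0,"wz":0,"claw":0},{"dx":0,"dy":0,"dz":0,"wx":0,"wy":0,"wz":0,"claw":0},{"dx":0,"dy":0,"dz":0,"wx":0,"wy":0,"wz":0,"claw":0},{"dx":0,"dy":0,"dz":-10,"wx":0,"wy":0,"wz":0,"claw":0},{"dx":0,"dy":0,"dz":-15,"wx":0,"wy":0,"wz":0,"claw":0}]'; python3 -m jog '[{"dx":0,"dy":0,"dz":-15,"wx":0,"wy":0,"wz":0,"claw":0},{"dx":0,"dy":0,"dz":-15,"wx":0,"wy":0,"wz":0,"claw":0},{"dx":10,"dy":0,"dz":0,"wx":0,"wy":0,"wz":0,"claw":0},{"dx":10,"dy":0,"dz":0,"wx":0,"wy":0.03,"wz":0,"claw":0},{"dx":10,"dy":0,"dz":0,"wx":0,"wy":0.03,"wz":0,"claw":0},{"dx":0,"dy":0,"dz":0,"wx":0,"wy":0.03,"wz":0,"claw":0},{"dx":0,"dy":0,"dz":0,"wx":0,"wy":0,"wz":0,"claw":0}]' >/dev/null; python3 -c "
from h import *
go(.484,-.041,.12,13)
p,d=viewer.snapshot('wrist');cv2.imwrite('pics/w3.png',p[:,:,::-1])"; python3 look.py
```

```text
clock: 16.2
eef_pos: [0.6161, -0.0426, 0.1926]
ee_rot: [[-0.908, -0.1, 0.407], [-0.089, 0.995, 0.045], [-0.409, 0.005, -0.912]]
ft_force: [0.2, 0.1, 0.6]
finger_gap: 0.085
grasp_force: 0.0
t 16.9 turn [0.0055 0.1064 0.0027] shift in final axes [102.4  60.8  48.1] in current [106.7  60.9  37.3] grasp pt [ 0.5965 -0.1018  0.1359] F [ 0.5 -0.6  0.2] gap 0.0856 gf 0.0 j [ -11.   18.  119.   13.   25. -118.]
[ 352   41   56   59 2401] [ 0.4861 -0.0444  0.0722] [ 0.4717 -0.0556  0.049 ] [ 0.4972 -0.0304  0.0747]
[ 269  259   41   62 1970] [ 0.6123 -0.0972  0.0914] [ 0.6068 -0.1076  0.0432] [ 0.626  -0.0866  0.0965]
[349 368  25  20 260] [ 0.6972 -0.041   0.0408] [ 0.6906 -0.05    0.0401] [ 0.7034 -0.0337  0.0419]
```

View pics/w3.png

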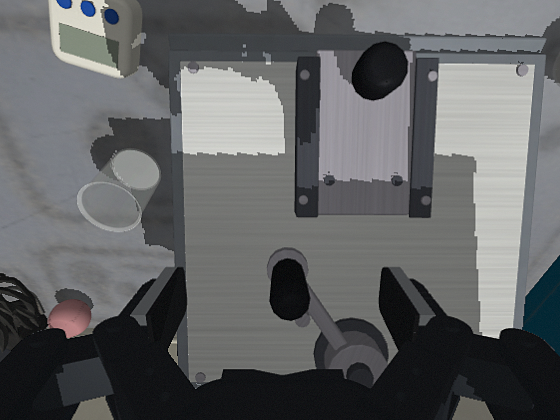

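The wrist view shows the lever at the right stop (grip at (289,288), hub at (350,345)), the plate drawn back with its knob at (380,70), and the beaker and timer in place.

```bash
python3 -m jog '[{"dx":10,"dy":8,"dz":0,"wx":0,"wy":0.02,"wz":0,"claw":0},{"dx":16,"dy":9,"dz":0,"wx":0,"wy":0.02,"wz":0,"claw":0},{"dx":16,"dy":9,"dz":3,"wx":0,"wy":0.02,"wz":0,"claw":0},{"dx":16,"dy":9,"dz":6,"wx":0,"wy":0.02,"wz":0,"claw":0},{"dx":16,"dy":9,"dz":10,"wx":0,"wy":0.026,"wz":0,"claw":0},{"dx":16,"dy":9,"dz":12,"wx":0,"wy":0,"wz":0,"claw":0},{"dx":12,"dy":8,"dz":12,"wx":0,"wy":0,"wz":0,"claw":0},{"dx":0,"dy":0,"dz":0,"wx":0,"wy":0,"wz":0,"claw":0}]' >/dev/null; python3 -m jog '[{"dx":0,"dy":0,"dz":0,"wx":0,"wy":0,"wz":0,"claw":0}]' >/dev/null; python3 -c "
from h import *
go(.4845,-.0415,.06,13)"; python3 look.py
```

```text
t 17.9 turn [ 0.0057 -0.0002  0.0032] shift in final axes [-17.   -0.9  57.7] in current [-17.   -1.3  57.7] grasp pt [ 0.4851 -0.0405  0.1202] F [ 0.1 -0.2  0.3] gap 0.0853 gf 0.0 j [  -5.   20.  129.    9.   18. -108.]
[ 256  238   49   54 2036] [ 0.4821 -0.0415  0.073 ] [ 0.4696 -0.0541  0.0575] [ 0.4959 -0.0289  0.0748]
```

```bash
python3 -m jog '[{"dx":-8,"dy":-1,"dz":8,"wx":0,"wy":0,"wz":0,"claw":0},{"dx":-8,"dy":0,"dz":12,"wx":0,"wy":0,"wz":0,"claw":0},{"dx":0,"dy":0,"dz":14,"wx":0,"wy":0,"wz":0,"claw":0},{"dx":0,"dy":0,"dz":14,"wx":0,"wy":0,"wz":0,"claw":0},{"dx":0,"dy":0,"dz":9,"wx":0,"wy":0,"wz":0,"claw":0},{"dx":0,"dy":0,"dz":0,"wx":0,"wy":0,"wz":0,"claw":0},{"dx":0,"dy":0,"dz":0,"wx":0,"wy":0,"wz":0,"claw":0}]' >/dev/null; python3 -c "
from h import *
go(.483,-.0415,.06,13)"
```

```text
t 18.65 turn [0.0054 0.0005 0.0025] shift in final axes [0.8 0.1 1.3] in current [0.8 0.1 1.3] grasp pt [ 0.4842 -0.0415  0.061 ] F [-0.2 -0.   0.3] gap 0.0855 gf 0.0 j [  -4.   28.  128.   12.   12. -112.]
```

```bash
python3 -m jog '[{"dx":0,"dy":0,"dz":0,"wx":0,"wy":0,"wz":0,"claw":1},{"dx":0,"dy":0,"dz":0,"wx":0,"wy":0,"wz":0,"claw":1},{"dx":0,"dy":0,"dz":0,"wx":0,"wy":0,"wz":0,"claw":1},{"dx":0,"dy":0,"dz":0,"wx":0,"wy":0,"wz":0,"claw":1},{"dx":0,"dy":0,"dz":0,"wx":0,"wy":0,"wz":0,"claw":1},{"dx":0,"dy":0,"dz":0,"wx":0,"wy":0,"wz":0,"claw":1},{"dx":0,"dy":0,"dz":0,"wx":0,"wy":0,"wz":0,"claw":1},{"dx":0,"dy":0,"dz":0,"wx":0,"wy":0,"wz":0,"claw":1}]'; python3 -c "
from h import *
go(.535,-.0415,.06,13)"
```

```text
clock: 19.45
eef_pos: [0.5121, 0.0075, 0.0877]
ee_rot: [[-0.969, -0.1, 0.225], [-0.096, 0.995, 0.027], [-0.226, 0.004, -0.974]]
ft_force: [-4.9, -3.3, 11.9]
finger_gap: 0.0283
grasp_force: 58.1
t 19.45 turn [0.0052 0.0013 0.0028] shift in final axes [-49.    0.1 -13.4] in current [-49.    0.  -13.4] grasp pt [ 0.4842 -0.0416  0.0615] F [-4.9 -3.3 11.9] gap 0.0283 gf 58.1 j [  -4.   28.  128.   12.   12. -112.]
```

```bash
python3 -m jog '[{"dx":-3,"dy":0,"dz":-0.8,"wx":0,"wy":0,"wz":0,"claw":1},{"dx":-5,"dy":0,"dz":-1.4,"wx":0,"wy":0,"wz":0,"claw":1},{"dx":-5,"dy":0,"dz":-1.5,"wx":0,"wy":0,"wz":0,"claw":1},{"dx":-5,"dy":0,"dz":-1.5,"wx":0,"wy":0,"wz":0,"claw":1},{"dx":-5,"dy":0,"dz":-1.5,"wx":0,"wy":0,"wz":0,"claw":1},{"dx":-5,"dy":0,"dz":-1.5,"wx":0,"wy":0,"wz":0,"claw":1},{"dx":-4,"dy":0,"dz":-1.2,"wx":0,"wy":0,"wz":0,"claw":1},{"dx":0,"dy":0,"dz":0,"wx":0,"wy":0,"wz":0,"claw":1}]'; python3 -c "
from h import *
go(.535,-.0415,.061,13)"
```

```text
clock: 20.25
eef_pos: [0.5406, 0.0102, 0.1041]
ee_rot: [[-0.97, -0.1, 0.224], [-0.096, 0.995, 0.027], [-0.225, 0.005, -0.974]]
ft_force: [-9.7, -7.5, 18.8]
finger_gap: 0.0281
grasp_force: 59.7
t 20.25 turn [0.0053 0.0002 0.0027] shift in final axes [-17.2   0.1  -4.8] in current [-17.2   0.1  -4.8] grasp pt [ 0.5172 -0.0416  0.0614] F [-9.7 -7.5 18.8] gap 0.0281 gf 59.7 j [  -4.   27.  124.    8.   16. -107.]
```

```bash
python3 -m jog '[{"dx":-4,"dy":0,"dz":-1.2,"wx":0,"wy":0,"wz":0,"claw":1},{"dx":-4,"dy":0,"dz":-1.2,"wx":0,"wy":0,"wz":0,"claw":1},{"dx":-4,"dy":0,"dz":-1.2,"wx":0,"wy":0,"wz":0,"claw":1},{"dx":-3,"dy":0,"dz":-0.9,"wx":0,"wy":0,"wz":0,"claw":1},{"dx":-2,"dy":0,"dz":-0.6,"wx":0,"wy":0,"wz":0,"claw":1},{"dx":-2,"dy":0,"dz":-0.6,"wx":0,"wy":0,"wz":0,"claw":1},{"dx":0,"dy":0,"dz":0,"wx":0,"wy":0,"wz":0,"claw":1},{"dx":0,"dy":0,"dz":0,"wx":0,"wy":0,"wz":0,"claw":1}]'; python3 -c "
from h import *
go(.535,-.0415,.061,13)"
```

```text
clock: 21.05
eef_pos: [0.5571, 0.0118, 0.1137]
ee_rot: [[-0.97, -0.1, 0.223], [-0.096, 0.995, 0.027], [-0.224, 0.005, -0.975]]
ft_force: [-11.5, -7.9, 16.3]
finger_gap: 0.0281
grasp_force: 59.6
t 21.05 turn [ 0.0054 -0.0007  0.0027] shift in final axes [1.1 0.2 0.8] in current [1.1 0.2 0.8] grasp pt [ 0.5363 -0.0416  0.0614] F [-11.5  -7.9  16.3] gap 0.0281 gf 59.6 j [  -3.   27.  121.    7.   19. -105.]
```

```bash
python3 -m jog '[{"dx":-1.5,"dy":0,"dz":-0.5,"wx":0,"wy":0,"wz":0,"claw":1},{"dx":-1.5,"dy":0,"dz":-0.5,"wx":0,"wy":0,"wz":0,"claw":1},{"dx":0,"dy":0,"dz":0,"wx":0,"wy":0,"wz":0,"claw":1},{"dx":0,"dy":0,"dz":0,"wx":0,"wy":0,"wz":0,"claw":1}]'; python3 -c "
from h import *
go(.535,-.0415,.061,13)"
```

```text
clock: 21.45
eef_pos: [0.5573, 0.0119, 0.1139]
ee_rot: [[-0.971, -0.1, 0.218], [-0.096, 0.995, 0.027], [-0.219, 0.005, -0.976]]
ft_force: [-17.1, -15.5, 5.1]
finger_gap: 0.0281
grasp_force: 59.4
t 21.45 turn [ 0.006  -0.0057  0.0027] shift in final axes [1.4 0.1 1. ] in current [1.4 0.1 1. ] grasp pt [ 0.5366 -0.0416  0.0615] F [-17.1 -15.5   5.1] gap 0.0281 gf 59.4 j [  -3.   27.  121.    7.   19. -105.]
```

At the home stop. Releasing, backing off and checking.

```bash
python3 -m jog '[{"dx":0,"dy":0,"dz":0,"wx":0,"wy":0,"wz":0,"claw":0},{"dx":0,"dy":0,"dz":0,"wx":0,"wy":0,"wz":0,"claw":0},{"dx":0,"dy":0,"dz":0,"wx":0,"wy":0,"wz":0,"claw":0},{"dx":0,"dy":0,"dz":0,"wx":0,"wy":0,"wz":0,"claw":0},{"dx":0,"dy":0,"dz":0,"wx":0,"wy":0,"wz":0,"claw":0},{"dx":0,"dy":0,"dz":-15,"wx":0,"wy":0,"wz":0,"claw":0},{"dx":0,"dy":0,"dz":-20,"wx":0,"wy":0,"wz":0,"claw":0},{"dx":0,"dy":0,"dz":-20,"wx":0,"wy":0,"wz":0,"claw":0}]'; python3 -m jog '[{"dx":5,"dy":0,"dz":-20,"wx":0,"wy":0,"wz":0,"claw":0},{"dx":5,"dy":0,"dz":-20,"wx":0,"wy":0,"wz":0,"claw":0},{"dx":0,"dy":0,"dz":0,"wx":0,"wy":0,"wz":0,"claw":0},{"dx":0,"dy":0,"dz":0,"wx":0,"wy":0,"wz":0,"claw":0}]' >/dev/null; python3 -c "
from h import *
go(.533,-.041,.12,13)
p,d=viewer.snapshot('wrist');cv2.imwrite('pics/w4.png',p[:,:,::-1])"; python3 look.py
```

```text
clock: 22.25
eef_pos: [0.5481, 0.011, 0.169]
ee_rot: [[-0.97, -0.1, 0.223], [-0.096, 0.995, 0.027], [-0.225, 0.005, -0.974]]
ft_force: [-0.4, -0.4, 0.1]
finger_gap: 0.0852
grasp_force: 0.0
t 22.65 turn [0.0053 0.0017 0.0028] shift in final axes [14.6  0.9 40.6] in current [14.6  0.7 40.6] grasp pt [ 0.5588 -0.0419  0.1545] F [-0.3 -0.4 -0.6] gap 0.0856 gf 0.0 j [  -4.   17.  120.    5.   30. -103.]
[ 261  205   42   43 1397] [ 0.5341 -0.0412  0.0727] [ 0.5213 -0.0541  0.068 ] [ 0.5471 -0.0289  0.0746]
[ 175  319   50   64 1966] [ 0.6119 -0.0931  0.0879] [ 0.6067 -0.1051  0.0429] [ 0.6252 -0.0853  0.0965]
```

View pics/w4.png

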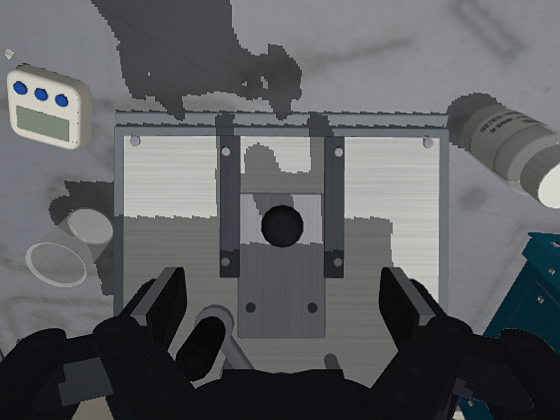

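The plate is home (knob at (282,226)) between the rails. The lever stands on the right (grip at (205,345)), the gripper is clear, and the vial, timer and beaker are standing.

```bash
python3 -c "
from bench import order
print(order.finish_job())"
```

```text
the job is handed in; nothing more can be done
None
```

The job is handed in at about 23 s of the 53 s allowed: by the last wrist view the lever is at its right stop, the lock plate is home, the gripper is clear and the vial, beaker and timer are standing; no verdict came back.

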